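# Show the top component tray over the light panel

### The arm

A 7-joint arm with a two-finger parallel gripper is mounted at the origin on the work surface. World frame = base frame: x ahead of the robot, y to its left, z up, the work surface at z = 0. Lengths are in mm, angles in rad, forces in N, time in s.
With the tool pointing down it reaches from about 400 to 875 mm from the base axis. Payload 4.4 kg.
Tool frame: the origin (TCP) lies midway between the tips of the shut fingers; the grasp point (between the pads) lies 19 mm behind it; y points along the fingers, z is the direction in which the jaws open and shut, and the axes are right-handed (so a half turn about y gives the same grasp; the last joint's range is limited). The gripper opens to 85 mm and grips with 20 to 120 N. Pads are 22 mm wide; open, the fingers measure 114 mm over their backs; the gripper's body (76 mm by 85 mm) begins 54 mm behind the grasp point. The pads swing forward as they close: fully open they stand 13 mm farther back than shut.
Start: joints at [-1.406, 0.628, 0.038, 1.517, -0.027, 0.996, -0.02], TCP at [148.666, 632.784, 231.313] pointing down, gripper open.
Joint ranges: [-3.06, 3.06], [-0.37, 2.12], [-1.25, 1.32], [0.18, 2.47], [-1.1, 4.24], [0.23, 1.98], [-2.94, 2.94]. Speed limits (rad/s): [2.57, 2.57, 3.14, 3.14, 3.14, 3.14, 3.14].

### API

Orientations are given as [roll, pitch, yaw] about the fixed x, y, z axes, in that order (R = Rz(yaw) Ry(pitch) Rx(roll)).
In Python, from cell import ctrl gives the robot as it stands.
- The arm moves only by the shell command python3 -m inch 'ROWS'. ROWS is JSON, a list of rows, each a list of 3 entries, a list of its own where there are three numbers: the shift along the tool's x, y, z in mm, then the turn, a rotation vector about the tool's x, y, z in rad, then the opening, from 0 (shut) to 1 (fully open). A call has 1 to 8 rows; each row shifts and turns the pose as measured when the row begins, along the tool's axes as they then stand; what a row does not reach is not made up. A row lasts 1/12 s, in which the tool goes at most 41.7 mm and 7.16 degrees, less where a joint would pass 70% of its speed; a pose out of reach is approached as far as the arm can. A call is refused whole if a number of a shift passes 41.7 or a number of a turn 0.125, either way. A call with a gripper value outside its range is refused whole. The fingers move at their own pace and stop on an object; the grip force is fixed at half the most. Time passes only in rows, so rows that do not move let the fingers close. It gives the time, the measured TCP pose, the force and the opening at its end, in the units of the state.
- ctrl.read_state(): the state, without advancing time (a new reading comes with each control period).
- ctrl.get_image(name): name is "scene" or "top"; returns a dict with "frame" (400x640x3 uint8, red, green, blue), "fx", "fy", "cx", "cy" (pixels), "rvec" (rotation vector, rad) and "tvec" (3), from world to camera coordinates, as OpenCV has them. Camera axes: x right, y down, z forward; pixel columns grow to the right and rows downward; lengths in mm; the calibration is good to about 2 mm. A picture is of the moment at which its call begins. There is no depth.
- ctrl.finish_job(): hands the job in, once; it reports no verdict.
The state is a dict: "clock": time; "qpos": joint angles; "qd": joint speeds; "tau": joint torques, N m; "eef_pos": TCP position; "tool_rot": TCP orientation; "force": force on the tool from outside, world axes, zero at the start; "torque": the same for the moment, N m; "width": finger opening in mm.
Only numpy, scipy, OpenCV 4.12 (cv2) and the standard library are available. Lean on these libraries where they do the work, as an engineer would, in place of code of your own. Each camera call takes 0.05 s, during which the arm holds its last target. There are 200 camera calls.

### The job

Someone has left the hand lamp standing in the top tray of the clinging tray stack: lift it out by its handle and set it down gently, upright on the cutting mat beside the stack, and let go of it. Then peel the top tray off, raising one corner first by a good 2 to 3 cm while the opposite corner still lies in the tray below, so that the rest of the stack stays nested, and carry it over to the light panel. Finish while holding it there, not putting it down or letting go: still, about level, open side up, its middle over the middle of the light panel and well clear above it (between roughly 8 and 25 cm), with the lamp and everything else left standing where it is.

Things in the scene. Friction and masses are not known exactly. Their poses are not given: they have to be found in the camera images.
- tray_top: topmost tray: dark grey moulded component tray, 190 (x) x 140 (y) x 38 high, about 70 g, open side up; origin at the centre of its underside, z up. Rim band along its top edge 8 thick, 14 tall, upright faces; all four corners cut off at 45 degrees by a straight rim piece about 40 long. Below the band a thin wall slopes 20 degrees in to the floor; ribs on the floor reach 20 above the underside
- top_corner0 (a point): point on the top tray: middle (along and across) of the cut-off rim piece at its +x +y corner, on the rim's top edge: 78 and 53 from the tray's centre along its x and y, 38 above its underside; its outward normal lies at 45 degrees between those axes. Opposite is top_corner2. The tray clings to the one below near all four corners (sprung nubs of the lower rim): about 1 to 3 N pulls one loose
- top_corner1 (a point): point on the top tray: middle (along and across) of the cut-off rim piece at its -x +y corner, on the rim's top edge: 78 and 53 from the tray's centre along its x and y, 38 above its underside; its outward normal lies at 45 degrees between those axes. Opposite is top_corner3. A clinging corner is free once about 10 mm up (and clings again if put back)
- top_corner2 (a point): point on the top tray: middle (along and across) of the cut-off rim piece at its -x -y corner, on the rim's top edge: 78 and 53 from the tray's centre along its x and y, 38 above its underside; its outward normal lies at 45 degrees between those axes. Opposite is top_corner0
- top_corner3 (a point): point on the top tray: middle (along and across) of the cut-off rim piece at its +x -y corner, on the rim's top edge: 78 and 53 from the tray's centre along its x and y, 38 above its underside; its outward normal lies at 45 degrees between those axes. Opposite is top_corner1
- tray_second: the tray next below, the same kind; trays nest with a pitch of 20 (its origin is 20 below the top tray's), leaving a 6 gap between one rim band and the next and about 2 of side play. It is loose but clings, a little more firmly, to the trays beneath
- stack: fixed lower part of the stack: sheet-steel holder (200 x 150, lips 26 high) on the mat, with the two lowest trays in it; origin at the centre of its underside, on the mat; the top tray's underside is 62 above this, in line with it; axes as the trays'
- lamp: cordless hand lamp, a small lantern 152 high, about 0.32 kg: round foot 80 dia, white diffuser 62 dia, cap 74 dia up to 105, fixed bar handle above the cap along its own y; it stands upright on the ribs inside the top tray; origin at the centre of its underside, z up
- lamp_handle (a point): middle of the lamp's handle bar, 145 above the lamp's underside: bar 14 x 14 in section, along the lamp's y, free for 66 between its two uprights, with 33 of room between its underside and the cap
- panel: flat LED light panel, fixed on the mat, 230 (x) x 170 (y) x 8 thick, white face in an aluminium frame; origin at the centre of its underside. Stack and panel lie left and right of the bench's centre line (y = 0), or the other way round; the lane between them is clear from 0.42 to 0.62 m ahead of the base, for 80 mm or more to each side of the line
- mat: green cutting mat with a grid, fixed, 594 (x) x 841 (y) x 3 thick; its top face is at z = 0.003; origin at the centre of its underside
- solder_spool: bystander: solder spool, 62 dia x 42 high, standing in the lane between the stack and the panel
- helping_hand: bystander: helping-hand stand (iron base 60 x 80, post and cross bar 150 long at 95 high)
- board: bystander: small circuit board, 80 x 55 x 13, lying flat
- tip_cleaner: bystander: steel tip-cleaner pot, 72 dia x 55 high
- flux_bottle: bystander: white flux bottle, 38 dia x 85 high
- pliers: bystander: pliers lying near the robot, 140 long, 14 high
- glue_gun: bystander: glue gun lying on its side left of the mat, about 200 x 150 x 40
Not all that is in view belongs to the job. Leave any brown or red look-alike of the lamp alone.

How it is judged (in metres and radians):
On the way, in this order (a step that is already met when the one before it is completed fails the run):
1. the lamp stands upright on the mat beside the stack (within 0.38 m of its centre) and is released (height (world z) of lamp below 0.008 m and angle between lamp's own z axis and vertical below 0.1 rad and horizontal distance between lamp and stack below 0.38 m and contact force between lamp and mat above 1 N and contact force between the fingers and lamp below 0.1 N and linear speed of lamp below 0.03 m/s), for 0.2 s.
2. one corner of the top tray is raised at least 18 mm while the opposite corner is still down in the tray below (raised less than 10 mm), held by the fingers (((z of top_corner0 in the frame of tray_second above 0.076 m and z of top_corner2 in the frame of tray_second below 0.068 m) or (z of top_corner1 in the frame of tray_second above 0.076 m and z of top_corner3 in the frame of tray_second below 0.068 m) or (z of top_corner2 in the frame of tray_second above 0.076 m and z of top_corner0 in the frame of tray_second below 0.068 m) or (z of top_corner3 in the frame of tray_second above 0.076 m and z of top_corner1 in the frame of tray_second below 0.068 m)) and contact force between the fingers and tray_top above 0.5 N and z of tray_second in the frame of stack below 0.048 m and angle between tray_second's own z axis and vertical below 0.08 rad), for 0.1 s.
At the end, for the whole second after the job is handed in: tray held by the fingers alone, still, tilt under 0.3 rad, its centre within 60 mm of the panel's in plan and its underside 80 to 260 mm above the panel's; lamp upright on the mat within 0.38 m of the stack; second tray still nested (horizontal distance between tray_top and panel below 0.06 m and z of tray_top in the frame of panel between 0.08 and 0.26 m and angle between tray_top's own z axis and vertical below 0.3 rad and contact force between the fingers and tray_top above 1 N and linear speed of tray_top below 0.05 m/s and contact force between tray_top and lamp below 0.05 N and contact force between tray_top and tray_second below 0.05 N and contact force between tray_top and panel below 0.05 N and contact force between tray_top and mat below 0.05 N and height (world z) of lamp below 0.008 m and angle between lamp's own z axis and vertical below 0.1 rad and horizontal distance between lamp and stack below 0.38 m and contact force between lamp and mat above 1 N and z of tray_second in the frame of stack between 0.036 and 0.048 m and angle between tray_second's own z axis and vertical below 0.08 rad); the arm keeps its last pose, push and grip.
It fails at once if the lamp is dropped (falls faster than 0.5 m/s out of the fingers) (linear speed of lamp above 0.5 m/s and contact force between the fingers and lamp below 0.05 N).
It fails at once if the second tray is pulled out of the stack (raised 12 mm) (z of tray_second in the frame of stack above 0.054 m).
It fails at once if a bystander is shifted by more than 30 mm (distance of any of solder_spool, helping_hand, board, tip_cleaner, flux_bottle, pliers, glue_gun from where it was at the start of the episode above 0.03 m).
It fails at once if the lamp tips over (leans more than 0.6 rad) (angle between lamp's own z axis and vertical above 0.6 rad).
It also fails if it takes over 64 s, if anything falls off the work surface, if the arm or the gripper's body presses on something with over 40 N, if the wrist force passes 120 N, or if a joint passes its speed limit or range.

## Working session

There is one attempt and no reset: what is moved stays moved. The work goes in short steps, Python scripts to look and compute and a shell command to move; the robot and the scene stay as the last step left them, time stands still between calls to the robot, and variables do not carry over. Pictures are saved under pics/ and viewed, on a budget of 10 in all, crops included, one or two more only if the job needs it, and the job is handed in when it is done.

```bash
mkdir -p pics; ls; python3 - <<'E'
from cell import ctrl
import cv2,numpy as np
for n in("scene","top"):
    im=ctrl.get_image(n); cv2.imwrite(f"pics/{n}0.png",cv2.cvtColor(im["frame"],cv2.COLOR_RGB2BGR))
    R=cv2.Rodrigues(np.array(im["rvec"]))[0]; print(n,im["fx"],im["cx"],im["cy"],"cam",-R.T@np.array(im["tvec"]).ravel(),R[2])
print(ctrl.read_state())
E
```

```text
pics
scene 458.83540511948536 322.96764962665264 202.8357362158049 cam [1496.3147101  -612.28747777 1113.18397598] [-0.65923025  0.4170864  -0.62566318]
top 384.9354329128314 323.2772717503778 207.72439603129922 cam [ 312.56449995   24.23883763 1423.00233346] [ 0.14580226  0.01130258 -0.98924919]
{'clock': 0.1, 'qpos': array([-1.40580173,  0.6292528 ,  0.03845462,  1.51828101, -0.02697081,
        0.99628211, -0.01997084]), 'qd': array([ 0.00127852, -0.00213563,  0.00047435, -0.00216271,  0.00026573,
        0.00076127,  0.00158138]), 'tau': array([ 2.12484607e-03, -5.64541411e+01,  1.23044539e+00, -1.93978322e+01,
        1.13069350e-02,  5.45698655e-03,  2.03794519e-05]), 'eef_pos': array([148.5443341 , 632.2227314 , 230.47760531]), 'tool_rot': array([-1.57250073e+00, -4.75343939e-05, -2.30757789e-01]), 'force': array([-1.08977167, -0.7066474 ,  0.50065066]), 'torque': array([ 0.0290903 ,  0.03212159, -0.03431947]), 'width': 85.37433530831689}
```

View pics/scene0.png

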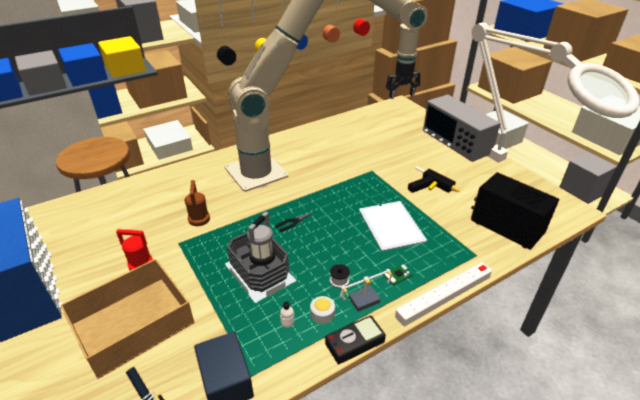

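View pics/top0.png

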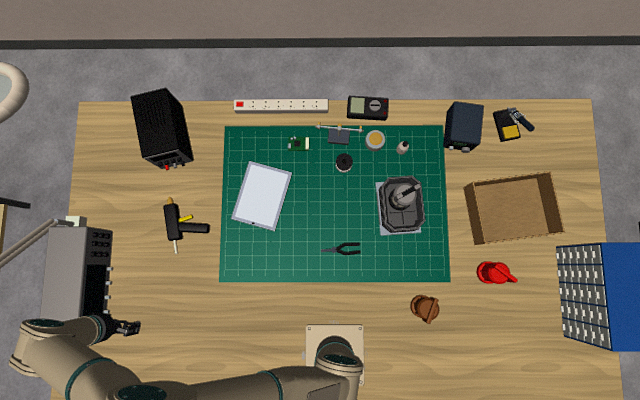

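The scene view shows the stack with the lamp at (261,255), the panel at (392,225) and the spool at (340,275). In the top view the stack is at (402,205) with the lamp handle near (410,188), the panel at (262,196) and the spool at (344,162). The red and brown look-alikes stand off the mat. Next I'll take an enlarged crop of the stack and measure the panel.

```bash
cat > h.py <<'E'
import cv2,numpy as np
from cell import ctrl
from scipy.spatial.transform import Rotation as Ro
class V:
    def __init__(s,n):
        im=ctrl.get_image(n); s.f=cv2.cvtColor(im["frame"],cv2.COLOR_RGB2BGR)
        s.K=np.array([[im["fx"],0,im["cx"]],[0,im["fy"],im["cy"]],[0,0,1]]); s.r=np.array(im["rvec"],float).ravel(); s.t=np.array(im["tvec"],float).ravel()
        s.R=cv2.Rodrigues(s.r)[0]; s.c=-s.R.T@s.t
    def ray(s,p): 
        d=s.R.T@np.linalg.inv(s.K)@np.array([p[0],p[1],1.]); return d/np.linalg.norm(d)
    def plane(s,p,z): d=s.ray(p); return s.c+d*(z-s.c[2])/d[2]
    def px(s,P): return cv2.projectPoints(np.array(P,float).reshape(-1,1,3),s.r,s.t,s.K,None)[0].reshape(-1,2)
    def crop(s,x0,y0,x1,y1,k): return cv2.resize(s.f[y0:y1,x0:x1],None,fx=k,fy=k,interpolation=cv2.INTER_CUBIC)
def tri(v,p,w,q):
    A=[];b=[]
    M=np.zeros((3,3));m=np.zeros(3)
    for c,d in((v.c,v.ray(p)),(w.c,w.ray(q))):
        P=np.eye(3)-np.outer(d,d);M+=P;m+=P@c
    return np.linalg.solve(M,m)
def st():
    s=ctrl.read_state(); R=Ro.from_euler('xyz',s["tool_rot"]).as_matrix()
    return s,np.array(s["eef_pos"]),R
E
python3 - <<'E'
from h import *
T=V("top");S=V("scene")
g=cv2.inRange(T.f,(185,185,185),(255,255,255)); g[:, :225]=0; g[:,300:]=0; g[:150]=0; g[240:]=0
c=max(cv2.findContours(g,0,1)[0],key=cv2.contourArea); r=cv2.minAreaRect(c)
b=np.array([T.plane(p,11)for p in cv2.boxPoints(r)]);print("panel",b.mean(0),b[:,:2].round(),[np.linalg.norm(b[i]-b[i-1])for i in range(4)])
a=T.crop(365,165,440,245,7.4);d=S.crop(215,205,300,305,5.9)
h=590;o=np.zeros((600,800,3),np.uint8)
a=cv2.resize(T.f[170:245,370:435],None,fx=6,fy=6,interpolation=cv2.INTER_CUBIC);d=cv2.resize(S.f[205:300,225:295],None,fx=5.8,fy=5.8,interpolation=cv2.INTER_CUBIC)
o[:a.shape[0],:a.shape[1]]=a;o[:d.shape[0],392:392+d.shape[1]]=d
cv2.imwrite("pics/c1.png",o);print(a.shape,d.shape)
E
```

```text
panel [570.17487099 271.86411721  11.        ] [[491. 369.]
 [692. 315.]
 [649. 174.]
 [449. 230.]] [np.float64(145.5609352240257), np.float64(208.5691873572797), np.float64(148.52320035535803), np.float64(207.34968001461218)]
(450, 390, 3) (551, 406, 3)
```

View pics/c1.png

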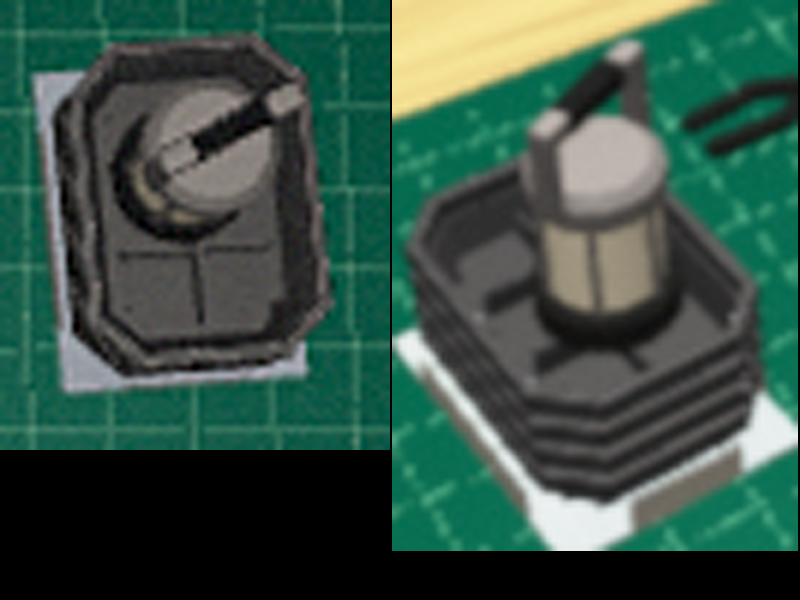

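The crop shows the lamp standing off-centre in the tray: the bar centre is at about (233,130) in the top crop and (588,88) in the scene crop. The rim octagon has vertices at (112,45), (258,38), (303,90), (328,310) and (290,355). Casting these now.

```bash
python3 - <<'E'
from h import *
T=V("top");S=V("scene")
a=lambda x,y:(370+x/6-.4,170+y/6-.4)
b=lambda x,y:(225+(x-392)/5.8-.4,205+y/5.8-.4)
print("bar tri",tri(T,a(233,130),S,b(588,88)),"plane",T.plane(a(233,130),237),S.plane(b(588,88),237))
print("ends tri",tri(T,a(182,158),S,b(548,128)),tri(T,a(286,100),S,b(627,48)))
print("ends pl T",T.plane(a(182,158),237),T.plane(a(286,100),237),"S",S.plane(b(548,128),237),S.plane(b(627,48),237))
for p in((112,45),(258,38),(303,90),(328,310),(290,355),(128,375)): print("rimT",p,T.plane(a(*p),103).round(1))
for p in((412,240),(438,195),(752,290),(738,325),(608,415),(540,403)): print("rimS",p,S.plane(b(*p),103).round(1))
for p in((35,75),(65,390),(308,372)): print("holder",T.plane(a(*p),29).round(1))
E
```

```text
bar tri [ 538.94517694 -229.09515771  235.41932377] plane [ 538.78069149 -228.46850955  237.        ] [ 540.49031064 -230.05318785  237.        ]
ends tri [ 523.4925447  -226.98269209  195.91693903] [ 554.69879941 -231.76482836  275.13804439]
ends pl T [ 524.03689402 -201.51903523  237.        ] [ 554.63040946 -256.57994684  237.        ] S [ 557.36079085 -260.05727401  237.        ] [ 522.73154578 -199.38427066  237.        ]
rimT (112, 45) [ 615.  -188.3  103. ]
rimT (258, 38) [ 618.9 -273.3  103. ]
rimT (303, 90) [ 587.9 -298.4  103. ]
rimT (328, 310) [ 459.3 -307.9  103. ]
rimT (290, 355) [ 433.5 -285.2  103. ]
rimT (128, 375) [ 422.2 -192.5  103. ]
rimS (412, 240) [ 457.9 -307.9  103. ]
rimS (438, 195) [ 432.3 -281.6  103. ]
rimS (752, 290) [ 588.8 -169.7  103. ]
rimS (738, 325) [ 607.5 -188.2  103. ]
rimS (608, 415) [ 628.2 -273.9  103. ]
rimS (540, 403) [ 602.6 -299.6  103. ]
holder [ 613.2 -152.4   29. ]
holder [ 419.3 -166.5   29. ]
holder [ 429.9 -313.    29. ]
```

```bash
cat >> h.py <<'E'
def go(P,rpy=None,wp=None):
    s,p,R=st(); print("t",round(s["clock"],2),"p",p.round(1),"rot",np.round(s["tool_rot"],3),"F",np.round(s["force"],1),"w",round(s["width"],1),"q",np.round(s["qpos"],2))
    if P is not None: print("shift tool",(R.T@(np.array(P,float)-p)).round(1))
    if rpy is not None:
        rv=(Ro.from_matrix(R.T)*Ro.from_euler('xyz',rpy)).as_rotvec(); print("turn",rv.round(3))
E
cat >g.sh <<'E'
python3 -c "from h import *; go($1)"
E
python3 -m inch '[[[0,-40,0],[0,0.12,0],1],[[0,-40,0],[0,0.12,0],1],[[0,-30,0],[0,0.12,0],1],[[0,0,0],[0,0.12,0],1],[[0,0,0],[0,0.12,0],1],[[0,0,0],[0,0.12,0],1],[[0,0,0],[0,0.11,0],1]]'
bash g.sh "[480,200,320],[-1.5708,0,-1.065]"; bash g.sh "[539,-229.5,320]"
```

```text
clock: 0.88
eef_pos: [148.7, 631.8, 345.5]
tool_rot: [-1.574, -0.002, -1.093]
force: [-1.2, -0.7, -0.2]
width: 85.5
t 0.88 p [148.7 631.8 345.5] rot [-1.574 -0.002 -1.093] F [-1.2 -0.7 -0.2] w 85.5 q [-1.54  0.55  0.27  1.36 -0.15  1.26 -0.78]
shift tool [535.7  26.   95.8]
turn [ 0.003 -0.028  0.002]
t 0.88 p [148.7 631.8 345.5] rot [-1.574 -0.002 -1.093] F [-1.2 -0.7 -0.2] w 85.5 q [-1.54  0.55  0.27  1.36 -0.15  1.26 -0.78]
shift tool [944.3  27.1 -49.2]
```

```bash

python3 -m inch '[[[40,1,8],[0,0,0],1],[[40,1,8],[0,0,0],1],[[40,1,8],[0,0,0],1],[[40,1,8],[0,0,0],1],[[40,1,8],[0,0,0],1],[[40,1,8],[0,0,0],1],[[40,1,8],[0,0,0],1]]' >/dev/null
python3 -m inch '[[[40,1,7],[0,0,0],1],[[40,1,7],[0,0,0],1],[[40,1,7],[0,0,0],1],[[40,1,7],[0,0,0],1],[[40,1,7],[0,0,0],1],[[40,1,7],[0,0,0],1]]' >/dev/null
bash g.sh "[539,-229.5,320],[-1.5708,0,-1.065]"
```

```text
t 1.97 p [474.7 213.7 328.7] rot [-1.572  0.008 -1.074] F [0.4 0.2 0.2] w 85.2 q [-0.75  0.36  0.4   1.74 -0.16  1.07  0.19]
shift tool [ 420.4    5.7 -154.6]
turn [ 0.002 -0.009 -0.008]
```

```bash

python3 -m inch '[[[40,0,-14],[0,0,0],1],[[40,0,-14],[0,0,0],1],[[40,0,-14],[0,0,0],1],[[40,0,-15],[0,0,0],1],[[40,0,-15],[0,0,0],1],[[40,0,-15],[0,0,0],1]]' >/dev/null
python3 -m inch '[[[38,0,-14],[0,0,0],1],[[38,0,-14],[0,0,0],1],[[38,0,-14],[0,0,0],1],[[35,0,-14],[0,0,0],1]]' 
bash g.sh "[539,-229.5,275],[-1.5708,0,-1.065]"
```

```text
clock: 2.8
eef_pos: [536.1, -196.5, 326.9]
tool_rot: [-1.565, 0.006, -1.072]
force: [1.3, 0.3, 0.0]
width: 85.3
t 2.8 p [ 536.1 -196.5  326.9] rot [-1.565  0.006 -1.072] F [1.3 0.3 0. ] w 85.3 q [-0.01  0.45  0.48  1.62 -0.24  1.13  1.03]
shift tool [ 30.7  51.6 -13.5]
turn [-0.006 -0.007 -0.006]
```

```bash

python3 -m inch '[[[30,10,-13],[0,0,-0.006],1],[[0,40,0],[0,0,0],1],[[0,0,0],[0,0,0],1]]' 
bash g.sh "[539,-229.5,211],[-1.5708,0,-1.065]"
python3 - <<'E'
from h import *
T=V("top");S=V("scene")
o=np.hstack([T.crop(370,165,435,240,6),S.crop(225,160,295,255,4.737)[:450]])
cv2.imwrite("pics/c2.png",o);print(o.shape)
E
```

```text
clock: 3.05
eef_pos: [538.4, -243.4, 277.0]
tool_rot: [-1.566, -0.011, -1.085]
force: [-1.7, 2.9, -2.0]
width: 85.1
t 3.05 p [ 538.4 -243.4  277. ] rot [-1.566 -0.011 -1.085] F [-1.7  2.9 -2. ] w 85.1 q [ 0.08  0.52  0.47  1.65 -0.27  1.02  1.12]
shift tool [-12.7  65.9   6.6]
turn [-0.005 -0.02   0.011]
(450, 722, 3)
```

View pics/c2.png

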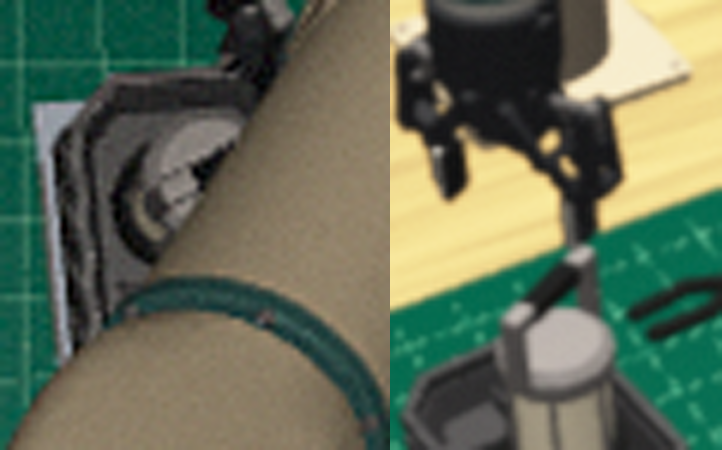

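The gripper is above the bar with its jaws spanning it and nothing touching. The TCP overshot by about 13 mm along the bar, so I'll correct that and go down.

```bash

python3 -m inch '[[[-12,10,6],[0,-0.02,0.01],1],[[0,15,0],[0,0,0],1],[[0,0,0],[0,0,0],1]]' 
bash g.sh "[539,-229.5,211],[-1.5708,0,-1.065]"
```

```text
clock: 3.4
eef_pos: [545.6, -227.6, 262.4]
tool_rot: [-1.552, -0.013, -1.056]
force: [-0.9, -0.1, -0.5]
width: 85.5
t 3.4 p [ 545.6 -227.6  262.4] rot [-1.552 -0.013 -1.056] F [-0.9 -0.1 -0.5] w 85.5 q [ 0.06  0.53  0.45  1.68 -0.28  0.97  1.13]
shift tool [-2.3 51.3 -7.6]
turn [-0.019  0.009  0.013]
```

```bash

python3 -m inch '[[[-1,14,-5],[-0.015,0.01,0.013],1],[[-1,14,-1],[0,0,0],1],[[0,14,0],[0,0,0],1],[[0,0,0],[0,0,0],1]]' 
bash g.sh "[539,-229.5,211],[-1.5708,0,-1.065]"
```

```text
clock: 3.73
eef_pos: [543.3, -222.3, 222.3]
tool_rot: [-1.562, -0.0, -1.056]
force: [0.2, 0.7, -0.2]
width: 85.4
t 3.73 p [ 543.3 -222.3  222.3] rot [-1.562 -0.    -1.056] F [ 0.2  0.7 -0.2] w 85.4 q [ 0.07  0.58  0.43  1.72 -0.3   0.9   1.15]
shift tool [ 4.1 11.2 -7.4]
turn [-0.009  0.009  0.   ]
```

```bash

python3 -m inch '[[[3,8,-7],[-0.009,0.009,0],1],[[0,3,0],[0,0,0],1],[[0,0,0],[0,0,0],1]]' 
bash g.sh "[539,-229.5,211],[-1.5708,0,-1.065]"
```

```text
clock: 3.98
eef_pos: [539.6, -227.3, 211.6]
tool_rot: [-1.571, -0.0, -1.063]
force: [0.0, 0.2, -0.1]
width: 85.7
t 3.98 p [ 539.6 -227.3  211.6] rot [-1.571 -0.    -1.063] F [ 0.   0.2 -0.1] w 85.7 q [ 0.08  0.59  0.43  1.73 -0.31  0.88  1.15]
shift tool [ 1.6  0.6 -1.5]
turn [-0.     0.002  0.   ]
```

```bash

python3 -m inch '[[[1,0,-1],[0,0,0],0],[[0,0,0],[0,0,0],0],[[0,0,0],[0,0,0],0],[[0,0,0],[0,0,0],0],[[0,0,0],[0,0,0],0],[[0,0,0],[0,0,0],0]]' 
python3 -m inch '[[[0,0,0],[0,0,0],0],[[0,0,0],[0,0,0],0],[[0,0,0],[0,0,0],0],[[0,0,0],[0,0,0],0],[[0,0,0],[0,0,0],0],[[0,0,0],[0,0,0],0]]' 

```

```text
clock: 4.48
eef_pos: [540.2, -229.8, 213.9]
tool_rot: [-1.568, -0.003, -1.064]
force: [-3.1, 1.1, 11.6]
width: 13.3
clock: 4.98
eef_pos: [540.4, -229.7, 213.9]
tool_rot: [-1.568, -0.003, -1.064]
force: [-0.9, -0.5, 0.8]
width: 12.6
```

```bash

python3 -m inch '[[[0,-6,0],[0,0,0],0],[[0,-10,0],[0,0,0],0],[[0,-12,0],[0,0,0],0],[[0,-12,0],[0,0,0],0],[[0,-12,0],[0,0,0],0],[[0,-8,0],[0,0,0],0],[[0,0,0],[0,0,0],0]]' 
bash g.sh "[490,-20,275],[-1.5708,0,-1.065]"
```

```text
clock: 5.57
eef_pos: [537.5, -228.4, 276.9]
tool_rot: [-1.573, 0.003, -1.064]
force: [1.0, -0.2, -3.5]
width: 12.5
t 5.57 p [ 537.5 -228.4  276.9] rot [-1.573  0.003 -1.064] F [ 1.  -0.2 -3.5] w 12.5 q [ 0.06  0.52  0.47  1.66 -0.26  1.03  1.11]
shift tool [-205.3    2.3   59.5]
turn [ 0.002  0.001 -0.003]
```

```bash

python3 -m inch '[[[-8,0,3],[0,0,0],0],[[-16,0,5],[0,0,0],0],[[-24,0,7],[0,0,0],0],[[-26,0,7],[0,0,0],0],[[-26,0,7],[0,0,0],0],[[-26,0,7],[0,0,0],0],[[-26,0,7],[0,0,0],0]]' 
bash g.sh "[490,-20,275],[-1.5708,0,-1.065]"
```

```text
clock: 6.15
eef_pos: [497.4, -73.1, 274.2]
tool_rot: [-1.579, 0.001, -1.076]
force: [0.4, -0.5, -3.9]
width: 12.9
t 6.15 p [497.4 -73.1 274.2] rot [-1.579e+00  1.000e-03 -1.076e+00] F [ 0.4 -0.5 -3.9] w 12.9 q [-0.25  0.4   0.48  1.87 -0.22  0.93  0.82]
shift tool [-50.2  -0.9  18.6]
turn [ 0.008 -0.011 -0.001]
```

```bash

python3 -m inch '[[[-20,0,8],[0.008,-0.01,0],0],[[-10,0,4],[0,0,0],0],[[-5,8,2],[0,0,0],0],[[0,14,0],[0,0,0],0],[[0,20,0],[0,0,0],0],[[0,20,0],[0,0,0],0],[[0,20,0],[0,0,0],0],[[0,15,0],[0,0,0],0]]' 
bash g.sh "[490,-20,135],[-1.5708,0,-1.065]"
```

```text
clock: 6.82
eef_pos: [487.8, -20.7, 171.2]
tool_rot: [-1.569, 0.008, -1.051]
force: [0.2, 0.4, -4.1]
width: 12.9
t 6.82 p [487.8 -20.7 171.2] rot [-1.569  0.008 -1.051] F [ 0.2  0.4 -4.1] w 12.9 q [-0.28  0.52  0.39  2.03 -0.32  0.66  0.84]
shift tool [ 0.7 36.2  2.2]
turn [-0.002  0.014 -0.008]
```

```bash

python3 -m inch '[[[0,8,0],[0,0,-0.008],0],[[0,8,0],[0,0,0],0],[[0,6,0],[0,0,0],0],[[0,3,0],[0,0,0],0],[[0,0,0],[0,0,0],0]]' 
bash g.sh "[490,-20,132],[-1.5708,0,-1.065]"
```

```text
clock: 7.23
eef_pos: [483.4, -21.8, 138.7]
tool_rot: [-1.579, 0.003, -1.054]
force: [-0.2, -0.6, -3.5]
width: 13.3
t 7.23 p [483.4 -21.8 138.7] rot [-1.579  0.003 -1.054] F [-0.2 -0.6 -3.5] w 13.3 q [-0.26  0.57  0.36  2.06 -0.35  0.58  0.86]
shift tool [1.7 6.7 6.7]
turn [ 0.008  0.011 -0.003]
```

```bash

python3 -m inch '[[[0,2,0],[0.005,0,0],0],[[0,2,0],[0.002,0,0],0],[[0,1.5,0],[0,0,0],0],[[0,0,0],[0,0,0],0]]' 
bash g.sh "[490,-20,132],[-1.5708,0,-1.065]"
```

```text
clock: 7.57
eef_pos: [484.8, -22.3, 133.9]
tool_rot: [-1.568, 0.002, -1.054]
force: [0.4, -0.9, -3.6]
width: 12.8
t 7.57 p [484.8 -22.3 133.9] rot [-1.568  0.002 -1.054] F [ 0.4 -0.9 -3.6] w 12.8 q [-0.25  0.57  0.35  2.07 -0.36  0.55  0.88]
shift tool [0.6 1.9 5.7]
turn [-0.002  0.011 -0.002]
```

```bash

python3 -m inch '[[[0,1.5,0],[0,0,0],0],[[0,1,0],[0,0,0],0],[[0,0,0],[0,0,0],0]]' 
python3 -m inch '[[[0,1,0],[0,0,0],0],[[0,0,0],[0,0,0],0]]' 
```

```text
clock: 7.82
eef_pos: [485.6, -22.2, 132.2]
tool_rot: [-1.566, 0.001, -1.054]
force: [0.1, 0.4, -3.5]
width: 13.0
clock: 7.98
eef_pos: [486.4, -21.6, 132.3]
tool_rot: [-1.564, 0.001, -1.054]
force: [-0.2, 0.0, -3.0]
width: 13.3
```

```bash

python3 -m inch '[[[0,1.5,0],[-0.003,0,0],0],[[0,1.5,0],[0,0,0],0],[[0,0,0],[0,0,0],0]]' 
python3 -m inch '[[[0,1.5,0],[-0.003,0,0],0],[[0,0,0],[0,0,0],0]]' 
```

```text
clock: 8.23
eef_pos: [487.4, -20.8, 132.5]
tool_rot: [-1.563, 0.002, -1.054]
force: [-0.1, 0.5, -3.4]
width: 12.6
clock: 8.4
eef_pos: [488.7, -20.2, 132.2]
tool_rot: [-1.563, 0.002, -1.054]
force: [0.4, 0.8, -4.4]
width: 12.6
```

```bash

python3 -m inch '[[[0,3,0],[-0.006,0,0],0],[[0,3,0],[0,0,0],0]]' 
python3 -m inch '[[[0,3,0],[-0.003,0,0],0],[[0,0,0],[0,0,0],0]]' 
```

```text
clock: 8.57
eef_pos: [490.0, -19.1, 131.8]
tool_rot: [-1.564, 0.004, -1.053]
force: [-12.2, 0.2, 48.1]
width: 12.8
clock: 8.73
eef_pos: [490.2, -19.4, 133.1]
tool_rot: [-1.564, 0.005, -1.054]
force: [0.5, -0.3, -3.8]
width: 13.0
```

```bash

python3 -m inch '[[[0,1.5,0],[-0.004,0,-0.004],0],[[0,1.5,0],[0,0,0],0]]'
python3 -m inch '[[[0,1,0],[0,0,0],0]]'
```

```text
clock: 8.9
eef_pos: [491.1, -19.5, 131.8]
tool_rot: [-1.566, -0.0, -1.055]
force: [-7.6, 2.9, 33.8]
width: 12.8
clock: 8.98
eef_pos: [491.1, -19.4, 131.9]
tool_rot: [-1.566, 0.0, -1.055]
force: [-5.9, 0.3, 17.1]
width: 12.9
```

In contact with the mat, so I'm releasing it.

```bash

python3 -m inch '[[[0,0.5,0],[0,0,0],0.3],[[0,0,0],[0,0,0],0.6],[[0,0,0],[0,0,0],1],[[0,0,0],[0,0,0],1],[[0,0,0],[0,0,0],1],[[0,0,0],[0,0,0],1],[[0,0,0],[0,0,0],1],[[0,0,0],[0,0,0],1]]'
python3 -m inch '[[[0,0,0],[0,0,0],1],[[0,0,0],[0,0,0],1]]'
```

```text
clock: 9.65
eef_pos: [491.8, -19.4, 129.2]
tool_rot: [-1.568, -0.001, -1.054]
force: [-1.3, -0.1, 0.1]
width: 85.5
clock: 9.82
eef_pos: [491.7, -19.4, 129.0]
tool_rot: [-1.568, -0.001, -1.054]
force: [-0.4, 0.6, -0.6]
width: 85.6
```

```bash

python3 -m inch '[[[0,-15,0],[0,0,0],1],[[0,-25,0],[0,0,0],1],[[0,-30,0],[0,0,0],1],[[0,-30,0],[0,0,0],1],[[0,-30,0],[0,0,0],1],[[0,-20,0],[0,0,0],1],[[0,0,0],[0,0,0],1]]'
python3 - <<'E'
from h import *
T=V("top");S=V("scene")
o=np.hstack([T.crop(310,165,440,245,3.6)[:288],S.crop(225,175,350,300,2.304)])
o=np.vstack([o,np.zeros((300,o.shape[1],3),np.uint8)])
a=T.crop(372,170,432,240,5);d=S.crop(225,225,295,295,4.2); print(o.shape)
o[290:290+300,0:300]=a[:300]; o[290:290+294,320:320+294]=d
cv2.imwrite("pics/c3.png",o)
E
```

```text
clock: 10.4
eef_pos: [489.6, -20.1, 284.1]
tool_rot: [-1.574, 0.001, -1.055]
force: [1.1, -0.9, 0.3]
width: 85.4
(588, 756, 3)Traceback (most recent call last):
  File "<stdin>", line 6, in <module>
ValueError: could not broadcast input array from shape (300,300,3) into shape (298,300,3)
```

```bash
python3 - <<'E'
from h import *
T=V("top");S=V("scene")
o=np.zeros((600,800,3),np.uint8)
o[:288,:468]=T.crop(310,165,440,245,3.6); d=S.crop(225,175,350,300,2.3);o[:len(d),475:475+d.shape[1]]=d
a=T.crop(372,178,432,238,5);d=S.crop(225,230,295,290,5)
o[300:600,0:300]=a; o[300:600,320:670]=d
cv2.imwrite("pics/c3.png",o)
E
```

```text
(no output)
```

View pics/c3.png

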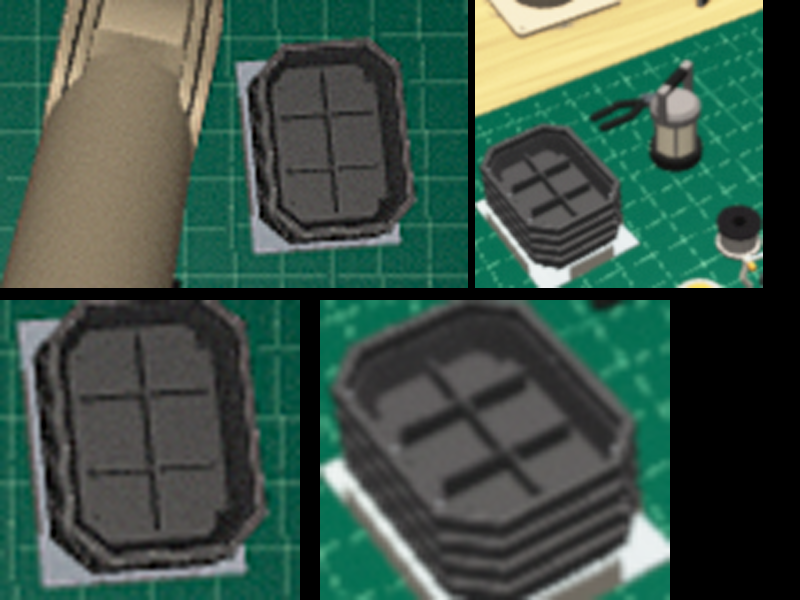

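The lamp stands upright on the mat, next to the spool. The top tray is empty. Its long rib runs (138,335)–(158,527) in the lower-left crop and is crossed at (143,396) and (152,468). I'll compute the tray pose from these.

```bash
python3 - <<'E'
from h import *
T=V("top");S=V("scene")
a=lambda x,y:(372+x/5-.4,178+(y-300)/5-.4)
b=lambda x,y:(225+(x-320)/5-.4,230+(y-300)/5-.4)
for p in((138,335),(158,527),(143,396),(152,468),(80,400),(207,392),(88,471),(213,466)): print("ribT",T.plane(a(*p),85).round(1))
for p in((248,350),(265,515),(240,548),(100,570)): print("rimT",T.plane(a(*p),103).round(1))
for p in((335,385),(348,345),(632,410),(530,520),(440,515)): print("rimS",S.plane(b(*p),103).round(1))
yaw=0.075
for c in((523,-234),(521,-233)):
  for s in((1,1),(-1,1),(-1,-1),(1,-1)):
    P=np.array([c[0],c[1],103.])+Ro.from_euler('z',yaw).apply([78*s[0],53*s[1],0]); print(P.round(1),((T.px(P)-[372,178]+.4)*5+[0,300]).round(),((S.px(P)-[225,230]+.4)*5+[320,300]).round())
E
bash g.sh "[596,-175,150],[-1.5708,0,-0.71]"
```

```text
ribT [ 591.8 -229.1   85. ]
ribT [ 455.3 -239.    85. ]
ribT [ 548.  -231.3   85. ]
ribT [ 496.9 -236.1   85. ]
ribT [ 545.3 -187.    85. ]
ribT [ 550.8 -276.3   85. ]
ribT [ 494.8 -191.3   85. ]
ribT [ 498.2 -278.7   85. ]
rimT [ 577.2 -301.8  103. ]
rimT [ 461.6 -309.1  103. ]
rimT [ 438.8 -291.1  103. ]
rimT [ 423.9 -194.9  103. ]
rimS [ 459.7 -310.2  103. ]
rimS [ 430.  -288.7  103. ]
rimS [ 577.9 -162.5  103. ]
rimS [ 626.5 -257.6  103. ]
rimS [ 594.9 -300.9  103. ]
[ 596.8 -175.3  103. ] [[ 65. 323.]] [[629. 436.]]
[ 441.2 -187.   103. ] [[ 88. 545.]] [[499. 299.]]
[ 449.2 -292.7  103. ] [[242. 533.]] [[354. 365.]]
[ 604.8 -281.   103. ] [[217. 311.]] [[478. 512.]]
[ 594.8 -174.3  103. ] [[ 64. 326.]] [[628. 434.]]
[ 439.2 -186.   103. ] [[ 86. 548.]] [[499. 296.]]
[ 447.2 -291.7  103. ] [[240. 536.]] [[354. 363.]]
[ 602.8 -280.   103. ] [[215. 314.]] [[478. 510.]]
t 10.7 p [486.3 -19.6 279. ] rot [-1.583  0.006 -1.055] F [ 0.  -0.   0.1] w 85.1 q [-0.37  0.37  0.48  1.89 -0.21  0.94  0.73]
shift tool [190.  127.6  20.4]
turn [ 0.011 -0.345 -0.008]
```

```bash

python3 -m inch '[[[30,2,3],[0.011,0,0],1],[[35,10,4],[0,0,0],1],[[35,10,4],[0,0,0],0.4],[[35,20,4],[0,0,0],0.4],[[30,20,3],[0,-0.1,0],0.4],[[10,20,0],[0,-0.12,0],0.4],[[0,0,0],[0,-0.1,0],0.4],[[0,0,0],[0,0,0],0.4]]'
bash g.sh "[596.5,-175.3,150],[-1.5708,0,-0.714]"
```

```text
clock: 11.37
eef_pos: [588.7, -165.1, 179.0]
tool_rot: [-1.577, 0.022, -0.716]
force: [-0.7, -1.0, 0.3]
width: 34.2
t 11.37 p [ 588.7 -165.1  179. ] rot [-1.577  0.022 -0.716] F [-0.7 -1.   0.3] w 34.2 q [ 0.03  0.66  0.32  1.67 -0.26  0.88  1.32]
shift tool [13.2 28.8 -2.4]
turn [ 0.007 -0.002 -0.022]
```

```bash

python3 -m inch '[[[10,15,-2],[0.006,0,-0.02],0.4],[[0,20,0],[0,0,0],0.4],[[0,0,0],[0,0,0],0.4],[[0,0,0],[0,0,0],0.4]]'
bash g.sh "[596.5,-175.3,90],[-1.5708,0,-0.714]"
python3 - <<'E'
from h import *
T=V("top");S=V("scene")
o=np.zeros((500,800,3),np.uint8)
a=T.crop(365,160,430,240,6);d=S.crop(230,190,310,290,5)
o[:480,0:390]=a; o[:500,400:800]=d
cv2.imwrite("pics/c4.png",o)
E
```

```text
clock: 11.7
eef_pos: [592.4, -173.0, 139.5]
tool_rot: [-1.574, 0.007, -0.727]
force: [0.0, -0.8, 0.6]
width: 34.1
t 11.7 p [ 592.4 -173.   139.5] rot [-1.574  0.007 -0.727] F [ 0.  -0.8  0.6] w 34.1 q [ 0.05  0.71  0.31  1.7  -0.28  0.78  1.34]
shift tool [ 4.9 49.4  1.1]
turn [ 0.003 -0.013 -0.007]
```

View pics/c4.png

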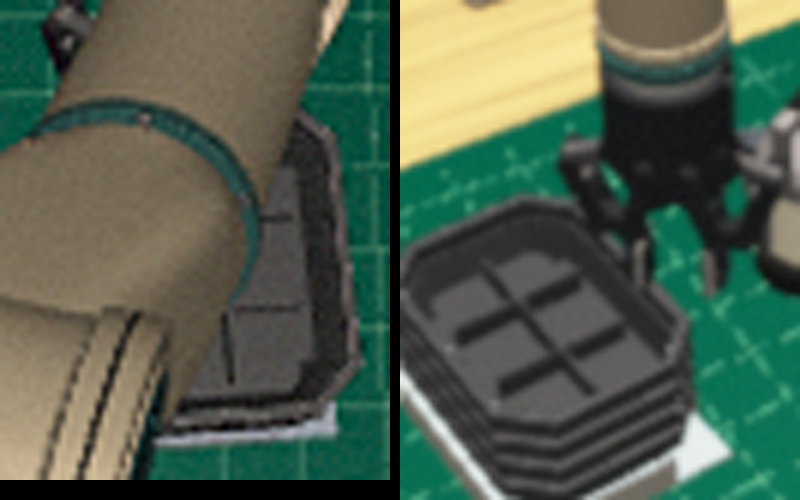

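The fingers are poised either side of the +x+y corner of the rim: the tips are at (643,285) and (713,285) in the right crop, and the lamp only overlaps them in perspective. Going down.

```bash

python3 -m inch '[[[4,10,1],[0.003,-0.01,-0.007],0.4],[[1,15,0],[0,0,0],0.4],[[1,5,0],[0,0,0],0.4],[[0,0,0],[0,0,0],0.4]]'
bash g.sh "[596.5,-175.3,91],[-1.5708,0,-0.714]"
```

```text
clock: 12.13
eef_pos: [601.5, -175.2, 112.3]
tool_rot: [-1.566, -0.008, -0.713]
force: [-0.2, 0.4, -0.1]
width: 34.0
t 12.13 p [ 601.5 -175.2  112.3] rot [-1.566 -0.008 -0.713] F [-0.2  0.4 -0.1] w 34.0 q [ 0.07  0.75  0.29  1.71 -0.3   0.72  1.36]
shift tool [-3.9 21.2 -3.4]
turn [-0.005  0.001  0.008]
```

```bash

python3 -m inch '[[[-3,8,-3],[-0.004,0,0.008],0.4],[[-1,5,-1],[0,0,0],0.4],[[0,5,0],[0,0,0],0.4],[[0,0,0],[0,0,0],0.4]]'
bash g.sh "[596.5,-175.3,91],[-1.5708,0,-0.714]"
```

```text
clock: 12.47
eef_pos: [596.3, -175.7, 94.0]
tool_rot: [-1.569, -0.001, -0.713]
force: [-0.1, 0.0, 0.3]
width: 34.2
t 12.47 p [ 596.3 -175.7   94. ] rot [-1.569e+00 -1.000e-03 -7.130e-01] F [-0.1  0.   0.3] w 34.2 q [ 0.08  0.77  0.28  1.72 -0.31  0.69  1.37]
shift tool [-0.1  3.   0.4]
turn [-0.002  0.001  0.001]
```

```bash

python3 -m inch '[[[0,3,0],[-0.002,0,0],0.4],[[0,0,0],[0,0,0],0.25],[[0,0,0],[0,0,0],0.15]]'
python3 -m inch '[[[0,0,0],[0,0,0],0],[[0,0,0],[0,0,0],0],[[0,0,0],[0,0,0],0],[[0,0,0],[0,0,0],0],[[0,0,0],[0,0,0],0]]'
bash g.sh "[596.5,-175.3,91],[-1.5708,0,-0.714]"
```

```text
clock: 12.72
eef_pos: [596.5, -175.9, 90.8]
tool_rot: [-1.571, -0.002, -0.713]
force: [-1.2, -0.8, -0.4]
width: 13.2
clock: 13.13
eef_pos: [596.0, -176.7, 90.9]
tool_rot: [-1.572, -0.002, -0.714]
force: [-0.3, -0.4, -1.8]
width: 6.4
t 13.13 p [ 596.  -176.7   90.9] rot [-1.572 -0.002 -0.714] F [-0.3 -0.4 -1.8] w 6.4 q [ 0.08  0.78  0.28  1.72 -0.31  0.68  1.37]
shift tool [-0.5 -0.1  1.4]
turn [0.001 0.    0.002]
```

```bash

python3 -m inch '[[[0,-5,0],[0.026,0,0],0],[[0,-5,0],[0.026,0,0],0],[[0,-5,0],[0.026,0,0],0],[[0,-5,0],[0.026,0,0],0],[[0,0,0],[0,0,0],0]]'
bash g.sh "[596.0,-176.7,115.9],[-1.5708,0,-0.714]"
```

```text
clock: 13.55
eef_pos: [594.5, -179.0, 112.5]
tool_rot: [-1.461, -0.003, -0.715]
force: [0.2, 0.0, -0.3]
width: 6.1
t 13.55 p [ 594.5 -179.   112.5] rot [-1.461 -0.003 -0.715] F [ 0.2  0.  -0.3] w 6.1 q [ 0.19  0.72  0.19  1.76 -0.37  0.66  1.47]
shift tool [-0.4 -3.1  3.1]
turn [-0.11  -0.     0.003]
```

```bash

python3 -m inch '[[[0,-4,0],[0.024,0,0],0],[[0,0,0],[0,0,0],0],[[0,0,0],[0,0,0],0]]'
bash g.sh "[596.0,-176.7,115.9],[-1.5708,0,-0.714]"
python3 - <<'E'
from h import *
T=V("top");S=V("scene")
o=np.zeros((500,800,3),np.uint8)
a=T.crop(365,160,430,240,6);d=S.crop(220,190,300,290,5)
o[:480,0:390]=a; o[:500,400:800]=d
cv2.imwrite("pics/c5.png",o)
E
```

```text
clock: 13.8
eef_pos: [595.1, -179.7, 118.9]
tool_rot: [-1.431, -0.005, -0.717]
force: [-0.5, 0.0, -1.5]
width: 6.2
t 13.8 p [ 595.1 -179.7  118.9] rot [-1.431 -0.005 -0.717] F [-0.5  0.  -1.5] w 6.2 q [ 0.22  0.71  0.16  1.76 -0.39  0.65  1.5 ]
shift tool [-1.3  3.4  2.4]
turn [-0.139 -0.003  0.006]
```

View pics/c5.png

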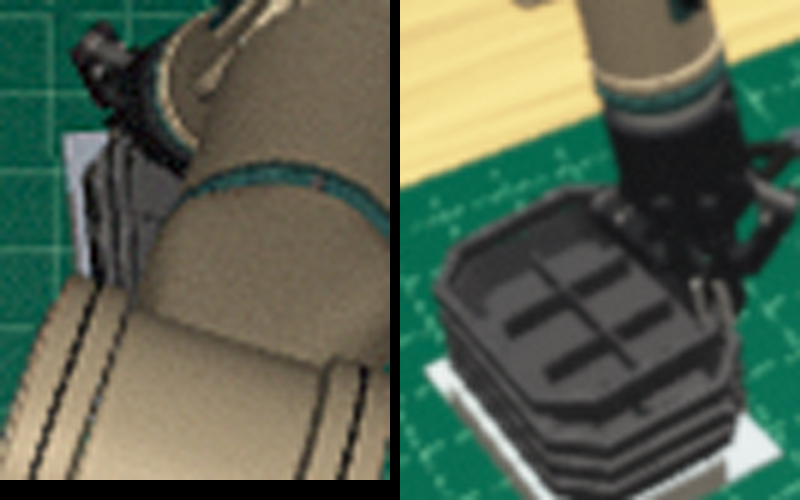

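The held corner is up near (715,320) in the right crop, a gap has opened to the tray below, and the far left corner is still nested. Lifting off slowly.

```bash

python3 -m inch '[[[0,-5,0.7],[0,0,0],0],[[0,-5,0.7],[0,0,0],0],[[0,-5,0.7],[0,0,0],0],[[0,0,0],[0,0,0],0]]'
python3 -m inch '[[[0,-8,1],[0,0,0],0],[[0,-8,1],[0,0,0],0],[[0,-8,1],[0,0,0],0],[[0,0,0],[0,0,0],0],[[0,0,0],[0,0,0],0]]'
bash g.sh "[596.0,-176.7,215],[-1.5708,0,-0.714]"
python3 - <<'E'
from h import *
T=V("top");S=V("scene")
o=np.zeros((500,800,3),np.uint8)
a=T.crop(365,160,430,240,6);d=S.crop(220,190,300,290,5)
o[:480,0:390]=a; o[:500,400:800]=d
cv2.imwrite("pics/c6.png",o)
E
```

```text
clock: 14.23
eef_pos: [595.7, -177.9, 134.6]
tool_rot: [-1.433, -0.005, -0.714]
force: [-0.0, 0.1, -0.4]
width: 6.2
clock: 14.65
eef_pos: [596.1, -177.5, 162.3]
tool_rot: [-1.433, -0.006, -0.712]
force: [-0.2, 0.2, -0.8]
width: 6.0
t 14.65 p [ 596.1 -177.5  162.3] rot [-1.433 -0.006 -0.712] F [-0.2  0.2 -0.8] w 6.0 q [ 0.2   0.65  0.19  1.73 -0.36  0.74  1.47]
shift tool [ -0.3 -52.1   7.8]
turn [-0.138  0.002  0.006]
```

View pics/c6.png

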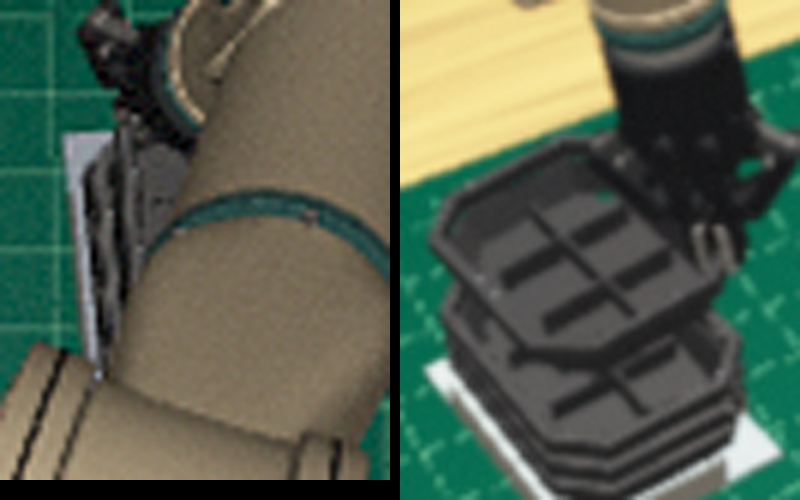

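The tray is free of the stack and the second tray is still nested. Raising it and levelling.

```bash

python3 -m inch '[[[0,-12,1.5],[0,0,0],0],[[0,-15,2],[-0.02,0,0],0],[[0,-15,2],[-0.03,0,0],0],[[0,-15,1],[-0.03,0,0],0],[[0,-15,0],[-0.03,0,0],0],[[0,-10,0],[-0.028,0,0],0],[[0,0,0],[0,0,0],0]]'
bash g.sh "[560,60,250],[-1.5708,0,-0.714]"
bash g.sh "[632,343,215],[-1.5708,0,-0.714]"
```

```text
clock: 15.33
eef_pos: [592.1, -179.7, 249.4]
tool_rot: [-1.579, -0.001, -0.718]
force: [-0.1, 0.3, -0.8]
width: 6.1
t 15.33 p [ 592.1 -179.7  249.4] rot [-1.579e+00 -1.000e-03 -7.180e-01] F [-0.1  0.3 -0.8] w 6.1 q [ 0.05  0.58  0.33  1.59 -0.2   1.    1.28]
shift tool [-181.9   -2.1  159.4]
turn [ 0.009 -0.004  0.001]
t 15.33 p [ 592.1 -179.7  249.4] rot [-1.579e+00 -1.000e-03 -7.180e-01] F [-0.1  0.3 -0.8] w 6.1 q [ 0.05  0.58  0.33  1.59 -0.2   1.    1.28]
shift tool [-313.9   30.4  420.2]
turn [ 0.009 -0.004  0.001]
```

```bash

python3 -m inch '[[[-6,0,8],[0.005,0,0],0],[[-12,0,16],[0,0,0],0],[[-15,0,20],[0,0,0],0],[[-18,0,24],[0,0,0],0],[[-18,0,24],[0,0,0],0],[[-18,0,24],[0,0,0],0],[[-18,0,24],[0,0,0],0],[[-18,0,24],[0,0,0],0]]' >/dev/null
bash g.sh "[632,343,215],[-1.5708,0,-0.714]"
```

```text
t 16.0 p [603.4  24.4 245.1] rot [-1.576  0.003 -0.738] F [ 1.2 -0.4 -1.2] w 6.1 q [-0.29  0.57  0.33  1.64 -0.21  0.98  0.94]
shift tool [-193.2   29.4  255.1]
turn [ 0.005 -0.024 -0.003]
```

```bash

python3 -m inch '[[[-18,0,24],[0.005,0,0],0],[[-18,0,24],[0,-0.01,0],0],[[-18,0,24],[0,-0.01,0],0],[[-18,2,24],[0,0,0],0],[[-18,2,24],[0,0,0],0],[[-18,3,24],[0,0,0],0],[[-18,3,24],[0,0,0],0],[[-14,3,18],[0,0,0],0]]' >/dev/null
bash g.sh "[632,343,200],[-1.5708,0,-0.714]"
```

```text
t 16.67 p [613.6 272.5 226.5] rot [-1.572  0.019 -0.72 ] F [0.4 0.1 0.4] w 6.1 q [-0.62  0.69  0.3   1.45 -0.24  1.05  0.59]
shift tool [-32.1  27.   65.2]
turn [ 0.001 -0.006 -0.019]
```

```bash

python3 -m inch '[[[-12,4,22],[0,0,-0.01],0],[[-8,5,16],[0,0,-0.009],0],[[-5,5,10],[0,0,0],0],[[-2,5,5],[0,0,0],0],[[0,3,0],[0,0,0],0],[[0,0,0],[0,0,0],0],[[0,0,0],[0,0,0],0],[[0,0,0],[0,0,0],0]]' >/dev/null
bash g.sh "[632,343,200],[-1.5708,0,-0.714]"
python3 - <<'E'
from h import *
T=V("top");S=V("scene")
o=np.zeros((560,800,3),np.uint8)
o[:300,:400]=T.crop(225,130,325,205,4);d=S.crop(225,140,425,300,2);o[:320,400:]=d
o[310:560,:375]=T.crop(320,150,445,233.0.__int__(),3)[:250,:375][:250] if 0 else cv2.resize(T.f[150:233,320:445],(375,250))
cv2.imwrite("pics/c7.png",o)
E
```

```text
t 17.33 p [621.4 336.8 196.2] rot [-1.58   0.012 -0.717] F [-0.   0.4 -0.4] w 6.1 q [-0.69  0.77  0.3   1.36 -0.25  1.05  0.51]
shift tool [ 3.9 -3.9 11.6]
turn [ 0.009 -0.003 -0.012]
```

View pics/c7.png

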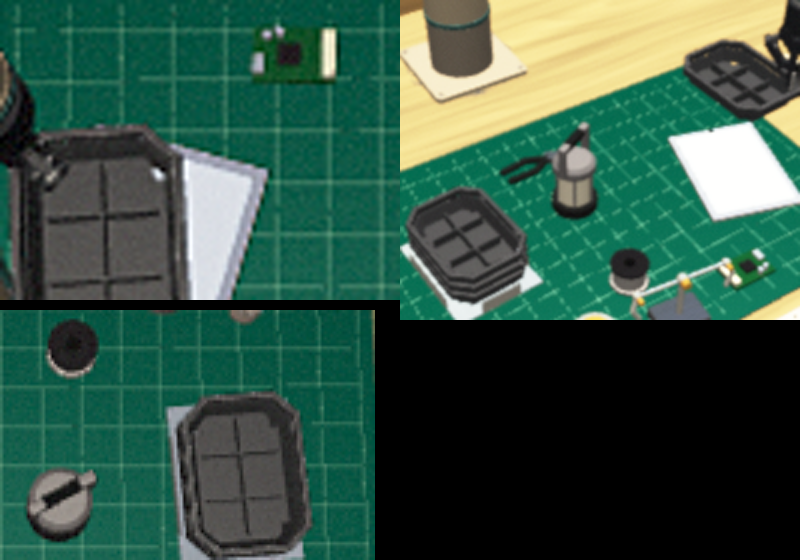

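The tray is held level, with rib crossings at (105,215) and (109,282) in the top crop. The lamp is upright, and the stack and bystanders are in place. Checking the tray's centre and making the last correction.

```bash
python3 -m inch '[[[3,-2,9],[0.008,0,-0.01],0],[[1,0,3],[0,0,0],0],[[0,0,0],[0,0,0],0],[[0,0,0],[0,0,0],0],[[0,0,0],[0,0,0],0]]' 
python3 - <<'E'
from h import *
T=V("top")
print("before:",T.plane((225+107/4-.4,130+248/4-.4),190))
s,p,R=st(); print("tcp",p,"centre",(p+R@[0,0,-94.3]).round(1),"vs 570,272")
o=T.crop(225,150,305,240,5);cv2.imwrite("pics/c8.png",o)
E
```

```text
clock: 17.85
eef_pos: [635.7, 342.1, 200.9]
tool_rot: [-1.567, -0.001, -0.72]
force: [0.1, 0.3, 0.2]
width: 6.0
before: [548.03170262 273.17091884 190.        ]
tcp [635.65654552 342.13623648 200.95648729] centre [573.5 271.2 200.6] vs 570,272
```

View pics/c8.png

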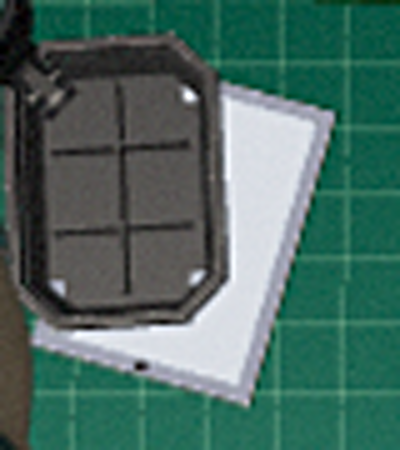

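The view shows the tray level and over the panel. Its rib centre is at (123,190) in the crop, and the apparent offset from the panel comes from its height. Settling, then a final check and hand-in.

```bash
python3 -m inch '[[[0,0,0],[0,0,0],0],[[0,0,0],[0,0,0],0],[[0,0,0],[0,0,0],0],[[0,0,0],[0,0,0],0]]' 
python3 - <<'E'
from h import *
T=V("top")
print("rib centre",T.plane((225+123.5/5-.4,150+190/5-.4),195))
s,p,R=st(); print("tcp",p,"centre",(p+R@[0,0,-94.3]).round(1),np.abs(s["qd"]).max(),s["width"])
print(ctrl.finish_job())
E
```

```text
clock: 18.23
eef_pos: [635.2, 342.2, 200.8]
tool_rot: [-1.568, -0.001, -0.72]
force: [-0.3, -0.5, -1.4]
width: 5.8
rib centre [560.34728612 279.20866428 195.        ]
tcp [635.15869341 342.14476797 200.8045243 ] centre [573.  271.2 200.5] 0.0027571580172822963 5.93277708313085
the job is handed in; nothing more can be done
None
```

The job is handed in at about 18 s on the robot's clock; no verdict was reported.

- **Lamp:** I lifted it by its handle, set it upright on the mat about 0.22 m from the stack centre, and released it. The wrist reading spiked to about 48 N as it touched the mat, under the 120 N limit; contact with the mat was otherwise light.
- **Peel:** I gripped the top tray at its +x +y corner and raised that corner by about 28 mm at a 0.14 rad tilt. By calculation from the tool pose, the opposite corner had lifted only about 2 mm. It stayed there for about 0.2 s, and the pictures showed the rest of the stack still nested after lift-off.
- **Final hold:** The tray is still and about level over the light panel, with its underside roughly 17 cm above the panel's.
- **Check that disagreed:** The two estimates of the tray centre differ by about 15 mm. The tool pose gives (573, 271) and the camera gives (560, 279), against the panel at (570, 272). Both are well within the 60 mm allowed.
- **Everything else:** The last wide pictures showed the lamp upright and the stack, spool, helping hand, board and pliers undisturbed. The tip cleaner, flux bottle and glue gun were out of the frame or only partly in it.

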